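Seat a block on its parallels in a drill-press vise

TASK

The aluminium block clamped in the vise has ridden up off the two steel parallel bars beneath it, and one bar has been drawn out towards the robot. Push that bar back in along the vise until both bars stick out about evenly at the two ends of the jaws, then tap the block gently down with the closed fingertips until it sits fully home, pinching both bars so firmly that neither slides under a light push. Do not pound or lean hard on anything, leave the other things on the bench alone, and finish with the arm clear.

Things in the scene. Friction and masses are not known exactly. Their poses are not given: they have to be found in the camera images.
- vise: Grey drill-press vise bolted to the bench. Origin on the bench top, midway between the jaws; x runs along the jaws, away from the robot (within 0.4 rad), y is the closing line (screw and handle at +y), z up. Bed x -60 to +60 mm, its top 20 mm above the bench; nothing of the vise lies beyond x = -60. Jaws x -50 to +50, tops at 62 mm, faces at y -30 and +30.
- slot_screw (a point): On the bed's top, mid-length, at y = +22 mm of the vise: centre line of the slot for one bar, between the moving jaw and the rib (30 mm wide, 6 mm high) along the middle of the bed. A bar is in place when its origin is here.
- slot_fixed (a point): The same on the fixed jaw's side, y = -22 mm of the vise: place of the other bar.
- block: Sawn aluminium block 90 (x) x 60 (y) mm and 35 to 47 mm thick (unknown, differs each run), 0.5 kg, between the jaws, centred along them, axes as the vise's; origin 35 mm below the middle of its top. Jaw friction of 9 N holds it: it stays where it is, level, and slides straight down only when pushed. It starts 5 to 19.5 mm above the bars.
- block_top (a point): Centre of the block's top face: 92 to 95 mm above the bench at the start, 75 to 87 mm when home, depending on the thickness: stop by feel. Once it meets the bars, leaning on it steadily with about 20 N wedges it home; jaw friction then keeps it pressed on the bars. More than 30 N would mark it.
- bar_a: Loose steel bar 140 (x) x 10 (y) x 20 (z) mm, 0.2 kg, standing on edge on the bed in either slot with 2 to 3 mm side play, along the vise's x. Origin: centre of its underside. In place it is centred and sticks out 20 mm past the jaws at both ends. One bar (either) starts 25 to 40 mm out towards the robot (vise -x), the other within 4 mm of centred. Slides at 1 to 2 N while the block is up.
- bar_b: The other bar, the same in every way, in the other slot; a and b change slots from run to run.
- wrench: Bystander: wrench 150 mm long lying beside the vise, on its -y side. Not to be moved.
- screw_tray: Bystander: open grey screw tray 90 x 70 x 25 mm beyond the vise. Not to be moved.
- offcut: Bystander: aluminium offcut 60 x 40 x 20 mm beyond the vise. Not to be moved.
- mallet: Bystander: mallet 250 mm long, to the left. Not to be moved.
- can: Bystander: food can, 72 mm across, 100 mm high, left. Not to be moved.
- jar: Bystander: glass jar, 70 mm across, 110 mm high, right. Not to be moved.
- carton: Bystander: small carton 90 x 60 x 80 mm, right. Not to be moved.
Things that resemble listed ones, but are neither listed nor needed, are in the scene too. Leave any pink look-alike of the bar_a alone.

How it is judged:
On the way, in this order (a step that is already met when the one before it is completed fails the run):
1. both bars lie centred in the jaws (within 8 mm along the vise), standing on the bed, with the block not yet pressing on them (x of bar_a in the frame of vise between -0.008 and 0.008 m and x of bar_b in the frame of vise between -0.008 and 0.008 m and z of bar_a in the frame of vise between 0.017 and 0.0225 m and angle between each of bar_a, bar_b's own z axis and vertical below 0.06 rad and z of bar_b in the frame of vise between 0.017 and 0.0225 m and contact force between block and bar_a below 0.5 N and contact force between block and bar_b below 0.5 N), for 0.2 s.
2. the block is home and presses on both bars (x of bar_a in the frame of vise between -0.008 and 0.008 m and x of bar_b in the frame of vise between -0.008 and 0.008 m and z of block_top in the frame of vise between 0.0725 and 0.0885 m and contact force between block and bar_a above 5.5 N and contact force between block and bar_b above 5.5 N), for 0.2 s.
At the end, for the whole second after the job is handed in: Both bars stand on the bed, centred along the jaws within 8 mm, at rest; the block's top is 72.5 to 88.5 mm above the bench; and with the robot away the block still presses on each bar with more than 5.5 N, so that neither slides (all of step 2 and z of bar_a in the frame of vise between 0.017 and 0.0225 m and angle between each of bar_a, bar_b's own z axis and vertical below 0.06 rad and z of bar_b in the frame of vise between 0.017 and 0.0225 m and linear speed of each of bar_a, bar_b below 0.01 m/s); the robot touches nothing.
It fails at once if the block is pressed with more than 30 N (contact force between any of the fingers, the arm and block above 30 N).
It fails at once if a bar is pushed with more than 25 N (contact force between any of the fingers, the arm and bar_a above 25 N or contact force between any of the fingers, the arm and bar_b above 25 N).
It fails at once if the vise (with all it holds) is pushed with more than 30 N (contact force between any of the fingers, the arm and vise above 30 N).
It fails at once if another thing on the bench is shifted by more than 20 mm (distance of any of wrench, screw_tray, offcut, mallet, can, jar, carton from where it was at the start of the episode above 0.02 m).
It also fails if it takes over 54 s, if anything falls off the work surface, if the arm or the gripper's body presses on something with over 40 N, if the wrist force passes 120 N, or if a joint passes its speed limit or range.

ROBOT

A 6-joint arm with a two-finger parallel gripper is mounted at the origin on the work surface. World frame = base frame: x ahead of the robot, y to its left, z up, the work surface at z = 0. Lengths are in m, angles in rad, forces in N, time in s.
With the tool pointing down it reaches from about 0.35 to 0.975 m from the base axis. Payload 4.9 kg.
Tool frame: the origin (TCP) lies at the very end of the fingers, on their centre line; the grasp point (between the pads) lies 19 mm behind it (ctrl.grasp_offset is the distance from the TCP to the grasp point, in m); z points along the fingers, y is the line along which they close (so a half turn about z gives the same grasp; the last joint's range is limited). The gripper opens to 85 mm and grips with 20 to 120 N. Pads are 22 mm wide; open, the fingers measure 114 mm over their backs; the gripper's body (76 mm by 85 mm) begins 54 mm behind the grasp point. The pads swing forward as they close: fully open they stand 13 mm farther back than shut.
Start: joints at [1.202, 0.053, 1.613, -0, 1.476, -0.119], TCP at [0.154, 0.606, 0.231] pointing down, gripper open.
Joint ranges: [-3.01, 3.01], [-1.01, 2.22], [0.06, 2.58], [-1.02, 4.17], [0.09, 2.62], [-3.14, 3.14]. Speed limits (rad/s): [2.57, 2.57, 3.14, 3.14, 3.14, 3.14].

INTERFACE

Orientations are given as a rotation vector (axis times angle).
In Python, from station import ctrl, optics gives the robot as it stands.
- The arm moves only by the shell command python3 -m handwheel 'ROWS' [OPENING] [FORCE]. ROWS is JSON, a list of rows, each an object of numbers: "tx", "ty", "tz": the shift along the tool's x, y, z in mm; "roll": the turn about the tool's z in rad. A call has 1 to 12 rows; each row shifts and turns the commanded pose from where the row before left it, along the tool's axes as they then stand; what a row does not reach is not made up. A row lasts 1/12 s, in which the tool goes at most 41.7 mm and 7.16 degrees, less where a joint would pass 70% of its speed; a pose out of reach is approached as far as the arm can. A call with a gripper value outside its range is refused whole. OPENING is the finger opening in mm, from 0 to 85.4, set as the call begins (- or left out, the last holds). The fingers move at their own pace and stop on an object; FORCE is the grip in N (left out, the last holds). Time passes only in rows, so rows that do not move let the fingers close. It gives the time, the measured TCP pose, the force, the opening and the grip force at its end, in the units of the state.
- ctrl.get_obs(): the state, without advancing time (a new reading comes with each control period).
- optics.get_image(name): name is "side" or "top" or "wrist"; returns (picture, depth): 384x512x3 uint8, red, green, blue; 384x512 float32, m along the optical axis (not along the pixel's ray), 0 where there is no reading.
- optics.camera_params(name): a dict with "mtx" (3x3 intrinsics, pixels), "extrinsics" (4x4, takes a point from camera to world coordinates); the wrist camera has in their place "tool_from_camera" (4x4, takes a point from camera to tool coordinates, whose origin is the TCP and whose axes are the flange's). Camera axes: x right, y down, z forward; pixel columns grow to the right and rows downward; lengths in m; the calibration is good to about 2 mm. A picture is of the moment at which its call begins: read the wrist's pose just before it. camera_params takes no time and is no camera call.
- ctrl.finish_job(): hands the job in; it is judged then, once.
The state is a dict: "t": time; "q": joint angles; "dq": joint speeds; "effort": joint torques, N m; "tool_pos": TCP position; "tool_rot": TCP orientation; "contact_force": force on the tool from outside, world axes, zero at the start; "wrist_torque": the same for the moment, N m; "opening": finger opening in m; "grip_force": force on a finger pad.
Only numpy, scipy, OpenCV 4.12 (cv2) and the standard library are available. Lean on these libraries where they do the work, as an engineer would, in place of code of your own. Each camera call takes 0.05 s, during which the arm holds its last target. There are 200 camera calls.

## Working session

There is one attempt and no reset: what is moved stays moved. The work goes in short steps, Python scripts to look and compute and a shell command to move; the robot and the scene stay as the last step left them, time stands still between calls to the robot, and variables do not carry over. Pictures are saved under pics/ and viewed, at most 10 in all, crops included, and the job is handed in when it is done.

```bash
mkdir -p pics; ls; python3 - <<'E'
from station import ctrl, optics
import cv2,numpy as np
o=ctrl.get_obs();print({k:np.round(v,3) for k,v in o.items()})
for n in("top","side"):
    im,d=optics.get_image(n);cv2.imwrite(f"pics/{n}0.png",im[:,:,::-1]);np.savez(f"{n}0.npz",im=im,d=d)
    p=optics.camera_params(n);print(n,np.round(p["mtx"],1).tolist(),np.round(p["extrinsics"],3).tolist())
print(np.round(optics.camera_params("wrist")["tool_from_camera"],3).tolist())
E
```

```text
pics
{'t': np.float64(0.0), 'q': array([ 1.202,  0.053,  1.614, -0.   ,  1.476, -0.119]), 'dq': array([ 0.   ,  0.001, -0.002, -0.   , -0.003, -0.001]), 'effort': array([-0.0000e+00, -3.9370e+01, -3.7017e+01, -0.0000e+00,  7.0000e-03,
       -0.0000e+00]), 'tool_pos': array([0.154, 0.605, 0.23 ]), 'tool_rot': array([-3.910e-01, -3.117e+00,  3.000e-03]), 'contact_force': array([ 0.11 , -1.157, -0.337]), 'wrist_torque': array([ 0.046, -0.012,  0.013]), 'grip_force': np.float64(0.0), 'opening': np.float64(0.085)}
top [[482.1, 0.0, 263.6], [0.0, 482.1, 196.3], [0.0, 0.0, 1.0]] [[0.016, -0.993, 0.117, 0.386], [-1.0, -0.018, -0.011, -0.005], [0.013, -0.117, -0.993, 1.667], [0.0, 0.0, 0.0, 1.0]]
side [[473.1, 0.0, 258.1], [0.0, 473.1, 193.1], [0.0, 0.0, 1.0]] [[-0.967, -0.17, 0.188, 0.353], [-0.254, 0.671, -0.696, 0.852], [-0.007, -0.721, -0.693, 0.916], [0.0, 0.0, 0.0, 1.0]]
[[-0.0, -0.945, -0.326, 0.083], [1.0, -0.0, 0.0, -0.0], [-0.0, -0.326, 0.945, -0.142], [0.0, 0.0, 0.0, 1.0]]
```

View pics/top0.png

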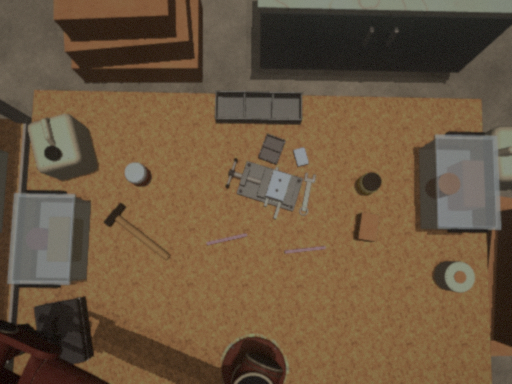

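View pics/side0.png

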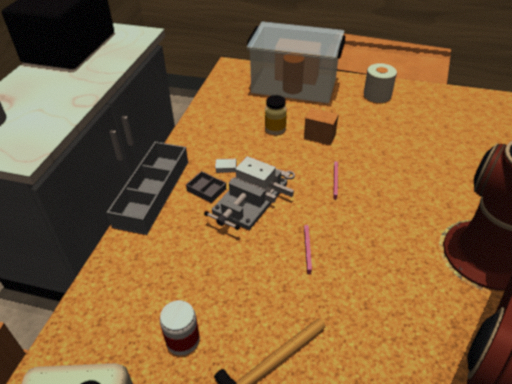

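Top view: the vise is near (270,188), the light block at (284,185), the drawn-out bar's end at about (277,213), the screw handle at (232,175) and the wrench at (308,193). The two pink look-alikes at (228,239) and (305,249) lie on the bench, so I leave them alone. The grey bar under the block is the one meant, and I'll confirm that in an enlarged crop.

```bash
cat > h.py <<'E'
import numpy as np,cv2
from scipy.spatial.transform import Rotation as R
from station import ctrl,optics
def cam(n,o=None):
    p=optics.camera_params(n)
    if n!="wrist": return p["mtx"],p["extrinsics"]
    T=np.eye(4);T[:3,:3]=R.from_rotvec(o["tool_rot"]).as_matrix();T[:3,3]=o["tool_pos"]
    return p["mtx"],T@p["tool_from_camera"]
def cloud(d,K,E):
    v,u=np.indices(d.shape);c=np.stack([(u-K[0,2])/K[0,0]*d,(v-K[1,2])/K[1,1]*d,d],-1)
    return c@E[:3,:3].T+E[:3,3]
def ray(uv,z,K,E):
    u,v=uv;r=E[:3,:3]@[(u-K[0,2])/K[0,0],(v-K[1,2])/K[1,1],1];return E[:3,3]+r*(z-E[2,3])/r[2]
E
python3 - <<'E'
from h import *
z=np.load("top0.npz");K,E=cam("top");P=cloud(z["d"],K,E)
im=z["im"][145:235,215:335,::-1]
cv2.imwrite("pics/crop0.png",cv2.resize(im,None,fx=6.5,fy=6.5,interpolation=cv2.INTER_CUBIC))
h=(P[145:235:3,215:335:4,2]*1000).astype(int)
for r in h[5:25]:print(*r)
m=((P[...,2]>.085)&(P[...,2]<.11)).astype(np.uint8);m[:145]=0;m[235:]=0;m[:,:255]=0;m[:,320:]=0
pts=P[m>0];print(len(pts),pts.mean(0),cv2.minAreaRect((pts[:,:2]*1000).astype(np.float32)))
E
```

```text
3 0 6 1 -3 43 4 -3 1 2 10 7 1 17 3 9 0 4 0 3 -8 22 23 27 0 0 0 10 4 4
-3 -3 0 4 4 37 0 -1 21 13 -5 1 0 1 0 25 5 -6 3 0 7 17 22 22 1 4 3 -5 0 3
2 0 3 0 -7 1 -1 -2 20 23 14 22 25 0 5 -3 0 2 3 3 3 9 -3 -2 -2 2 -2 1 5 2
3 -4 -3 0 -3 -2 0 5 61 22 22 18 20 64 65 38 -3 -4 0 6 7 0 8 0 1 10 7 7 1 2
-4 -1 5 0 55 41 3 54 51 14 24 20 20 61 61 96 103 16 1 8 0 -3 0 8 9 5 2 -2 0 -3
-1 2 3 7 47 44 50 63 57 24 24 18 63 61 65 97 96 93 92 14 -1 2 1 14 2 6 1 2 1 0
3 7 1 -5 4 -1 9 65 52 57 45 19 61 60 92 95 93 90 95 63 66 27 4 13 -1 0 1 0 -4 -1
0 0 6 -1 -4 -3 4 57 14 44 45 51 59 63 95 97 89 91 95 62 62 27 4 11 3 -2 2 1 -4 2
-2 -4 -6 46 -2 -2 14 57 25 12 21 13 68 71 95 91 92 89 100 68 58 26 -5 4 3 3 6 1 -3 -3
-4 1 8 40 2 -1 16 18 20 21 28 57 62 62 96 94 93 99 62 60 20 23 -5 8 7 2 3 -3 -4 5
-3 6 4 -1 1 4 22 30 15 17 21 68 64 94 91 91 93 96 59 56 21 18 0 15 3 0 5 0 2 4
3 5 2 -8 4 -1 24 21 24 20 26 68 63 89 93 93 93 90 67 62 20 1 4 14 -5 7 1 -1 1 0
5 3 7 0 -2 -1 4 -3 20 21 22 61 60 91 95 97 99 90 56 58 26 0 2 6 2 -4 -3 4 2 -2
-1 -1 4 -6 7 2 0 5 -9 1 18 24 20 37 28 73 99 93 58 24 21 3 10 4 0 5 10 2 -3 0
0 6 3 -2 0 1 -2 0 -2 0 -3 1 5 38 22 19 43 64 60 14 25 -2 13 7 -2 2 1 -2 6 -1
3 10 3 0 2 0 -4 0 3 1 3 -1 6 -6 0 24 41 17 52 33 -2 1 13 3 -2 -2 1 -1 0 0
2 3 5 0 4 0 3 0 4 6 4 6 2 -2 2 1 40 14 20 20 -3 7 11 5 -4 -3 -2 0 -2 -2
-2 1 5 0 -2 -3 7 -1 -6 0 1 1 -3 1 6 33 4 -2 -9 0 5 11 1 4 5 0 1 0 7 1
-7 4 0 -6 -2 5 -2 2 0 0 -1 1 -3 3 1 40 0 8 3 3 2 0 14 -1 2 4 8 -1 -3 5
-1 0 -1 2 -4 7 0 -2 7 -5 6 -6 3 -2 1 43 -2 5 -5 2 0 0 4 -1 0 -3 1 5 3 0
492 [ 0.61043678 -0.06933845  0.09410633] ((610.796142578125, -69.48816680908203), (59.662567138671875, 90.4423828125), 73.54708099365234)
```

View pics/crop0.png

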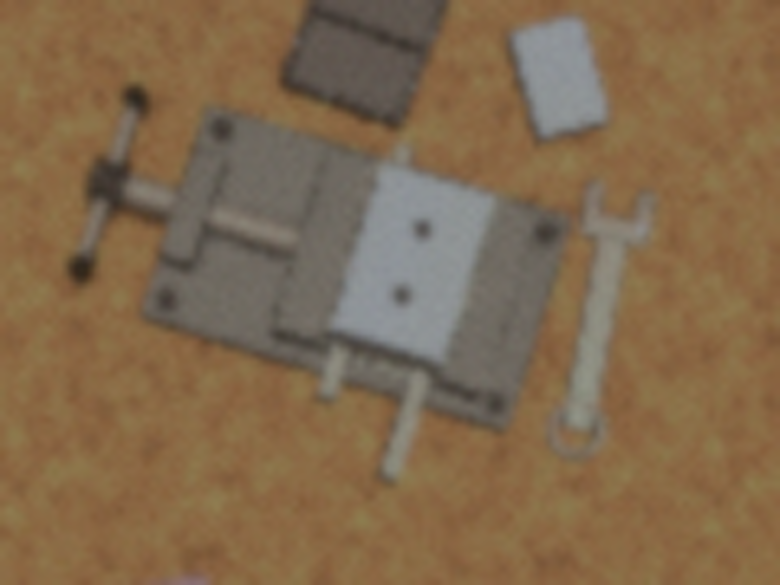

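The crop confirms it. The grey bar on the right (slot_fixed side, the one drawn out) ends at crop (390,478). The other bar, at crop (328,395), sits nearly centred. The pink bars are elsewhere. Next I convert to vise coordinates and work out the approach.

```bash
cat >> h.py <<'E'
C=np.array([.6108,-.0695]);A=np.deg2rad(73.547-90)
def setv(c,a):
    global C,A;C=np.array(c);A=a
def tov(p):
    c,s=np.cos(A),np.sin(A);d=np.asarray(p)[...,:2]-C;return np.stack([c*d[...,0]+s*d[...,1],-s*d[...,0]+c*d[...,1]],-1)
def tool(o,v):
    """tool-axis shift in mm to vise xy v (m), and roll needed for tool x = -vise x"""
    Rm=R.from_rotvec(o["tool_rot"]).as_matrix();c,s=np.cos(A),np.sin(A)
    w=C+np.array([c*v[0]-s*v[1],s*v[0]+c*v[1]])-o["tool_pos"][:2]
    a=np.arctan2(Rm[1,0],Rm[0,0]);t=A+np.pi
    return Rm.T@np.r_[w,0]*1000,-((t-a+np.pi)%(2*np.pi)-np.pi)
E
python3 - <<'E'
from h import *
K,E=cam("top")
for uv in((390,475),(328,395),(403,148)):
    u=(np.array(uv)+.5)/6.5-.5+[215,145];print(u,tov(ray(u,.04,K,E))*1000)
print(tool(ctrl.get_obs(),(-.13,0)))
E
```

```text
[274.57692308 217.65384615] [-101.77351571  -22.12365207]
[265.03846154 205.34615385] [-71.5502402   21.13338919]
[276.57692308 167.34615385] [65.06017549 22.4807416 ]
(array([-479.19449153, -535.93090664,    0.86551491]), np.float64(0.03734062729750187))
```

```bash
python3 -m handwheel '[{"tx":-20,"ty":-22.3},{"tx":-26,"ty":-29},{"tx":-26,"ty":-29},{"tx":-26,"ty":-29},{"tx":-26,"ty":-29},{"tx":-26,"ty":-29},{"tx":-26,"ty":-29},{"tx":-26,"ty":-29},{"tx":-26,"ty":-29},{"tx":-26,"ty":-29},{"tx":-26,"ty":-29},{"tx":-26,"ty":-29}]' 0 20
python3 -m handwheel '[{"tx":-26,"ty":-29},{"tx":-26,"ty":-29},{"tx":-26,"ty":-29},{"tx":-26,"ty":-29},{"tx":-26,"ty":-29},{"tx":-26,"ty":-29},{"tx":-17,"ty":-21},{"roll":0.037},{},{}]'
python3 - <<'E'
from h import *
o=ctrl.get_obs();im,d=optics.get_image("wrist");np.savez("w1.npz",im=im,d=d,p=o["tool_pos"],r=o["tool_rot"])
cv2.imwrite("pics/w1.png",im[:,:,::-1]);print(o["t"],tool(o,(-.13,0)),o["tool_pos"],o["contact_force"])
K,E=cam("wrist",o);P=cloud(d,K,E);print(K)
for lo,hi in((.085,.105),(.033,.047)):
    m=(P[...,2]>lo)&(P[...,2]<hi)&(d>0);V=tov(P)*1000
    m&=(abs(V[...,1])<(40 if lo>.05 else 32))&(abs(V[...,0])<130)
    if lo<.05: m&=V[...,0]<-48
    m=cv2.morphologyEx(m.astype(np.uint8),cv2.MORPH_OPEN,np.ones((3,3)))
    n,l,s,c=cv2.connectedComponentsWithStats(m)
    for i in range(1,n):
        if s[i,4]>60:
            q=P[l==i];v=V[l==i];r=cv2.minAreaRect((q[:,:2]*1000).astype(np.float32));print(s[i],np.median(q[:,2]),r,v.min(0),v.max(0),v.mean(0))
E
```

```text
0.1 (array([-479.19449153, -535.93090664,    0.86551491]), np.float64(0.03734062729750187)) [0.15430146 0.60508488 0.2302153 ] [0.41785002 0.38439891 0.1000793 ]
[[344.30719043   0.         250.13712114]
 [  0.         344.30719043 188.00355572]
 [  0.           0.           1.        ]]$[0]: bad value
$[0]: bad value
```

View pics/w1.png

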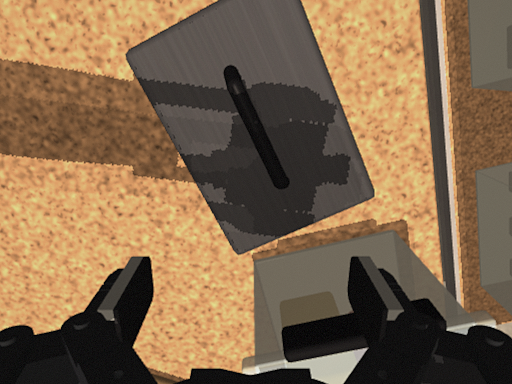

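The move was refused, so the arm stayed put; this picture shows the bench beside the start pose (a black case). I'll give all four keys in every row.

```bash
python3 -m handwheel '[{"tx":-20,"ty":-22.3,"tz":0,"roll":0},{"tx":-26,"ty":-29,"tz":0,"roll":0},{"tx":-26,"ty":-29,"tz":0,"roll":0},{"tx":-26,"ty":-29,"tz":0,"roll":0},{"tx":-26,"ty":-29,"tz":0,"roll":0},{"tx":-26,"ty":-29,"tz":0,"roll":0},{"tx":-26,"ty":-29,"tz":0,"roll":0},{"tx":-26,"ty":-29,"tz":0,"roll":0},{"tx":-26,"ty":-29,"tz":0,"roll":0},{"tx":-26,"ty":-29,"tz":0,"roll":0},{"tx":-26,"ty":-29,"tz":0,"roll":0},{"tx":-26,"ty":-29,"tz":0,"roll":0}]' 0 20 && python3 - <<'E'
from h import *
o=ctrl.get_obs();print(tool(o,(-.13,0)))
E
```

```text
t: 1.15
tool_pos: [0.3669, 0.1975, 0.2312]
tool_rot: [0.391, 3.117, 0.0]
contact_force: [0.7, -0.0, 0.0]
opening: 0.0001
grip_force: 0.0
(array([-1.72385387e+02, -1.93569239e+02,  1.70896954e-02]), np.float64(0.03767764758806136))
```

```bash
python3 -m handwheel '[{"tx":-26,"ty":-29,"tz":0,"roll":0},{"tx":-26,"ty":-29,"tz":0,"roll":0},{"tx":-26,"ty":-29,"tz":0,"roll":0},{"tx":-26,"ty":-29,"tz":0,"roll":0},{"tx":-26,"ty":-29,"tz":0,"roll":0},{"tx":-24,"ty":-28,"tz":0,"roll":0},{"tx":-18,"ty":-21,"tz":0,"roll":0.037},{"tx":0,"ty":0,"tz":0,"roll":0},{"tx":0,"ty":0,"tz":0,"roll":0}]'
cat > look.py <<'E'
from h import *
import sys
n=sys.argv[1]
o=ctrl.get_obs();im,d=optics.get_image("wrist");np.savez(n+".npz",im=im,d=d,p=o["tool_pos"],r=o["tool_rot"])
cv2.imwrite(f"pics/{n}.png",im[:,:,::-1]);print(o["t"],tool(o,(-.13,0)),o["tool_pos"],o["contact_force"])
K,E=cam("wrist",o);P=cloud(d,K,E)
for lo,hi in((.080,.105),(.033,.047)):
    m=(P[...,2]>lo)&(P[...,2]<hi)&(d>0);V=tov(P)*1000
    m&=(abs(V[...,1])<(40 if lo>.05 else 32))&(abs(V[...,0])<130)
    if lo<.05: m&=V[...,0]<-48
    m=cv2.morphologyEx(m.astype(np.uint8),cv2.MORPH_OPEN,np.ones((3,3)))
    k,l,s,c=cv2.connectedComponentsWithStats(m)
    for i in range(1,k):
        if s[i,4]>60:
            q=P[l==i];v=V[l==i];r=cv2.minAreaRect((q[:,:2]*1000).astype(np.float32))
            print(s[i],np.median(q[:,2]).round(4),np.round(r[0],1),np.round(r[1],1),round(r[2],1),v.min(0).round(1),v.max(0).round(1),v.mean(0).round(1))
E
python3 look.py w2
```

```text
t: 1.9
tool_pos: [0.4853, -0.0322, 0.2308]
tool_rot: [-0.452, -3.107, -0.001]
contact_force: [-0.6, -0.3, -0.7]
opening: 0.0002
grip_force: 0.0
1.9 (array([-0.94971871, -0.18971659, -0.00152255]), np.float64(-0.0020122371789610405)) [ 0.485267   -0.03222761  0.23078529] [-0.59523314 -0.30729057 -0.66917687]
[224 182  10  52 503] 0.0401 [531.2 -69.6] [ 9.6 56.2] 72.7 [-104.4  -27.6] [-48.2 -17.5] [-78.2 -22.4]
[266 209  10  25 234] 0.04 [558.2 -31.5] [ 9.6 25.5] 74.1 [-74.   16.7] [-48.4  26.3] [-62.6  21.3]
```

View pics/w2.png

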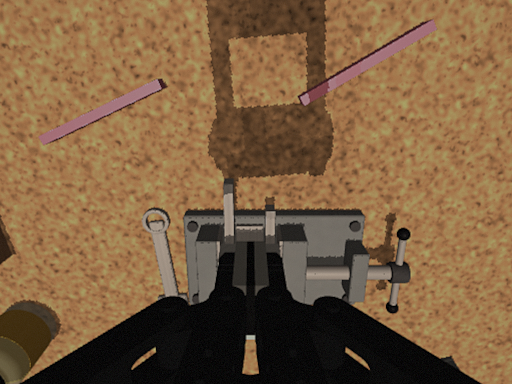

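Wrist view: the drawn-out bar ends at pixel (229,180) and the other at (270,200), both with tops at z = 40 mm as expected. The pink bars lie clear of the vise. To fix the vise's x origin I use the bed edge (-60) and the jaw ends (-50).

```bash
python3 - <<'E'
from h import *
z=np.load("w2.npz");o=dict(tool_pos=z["p"],tool_rot=z["r"]);K,E=cam("wrist",o);d=z["d"];P=cloud(d,K,E);V=tov(P)*1000;Z=P[...,2]*1000
def edge(lo,hi,y0,y1):
    e=[]
    for y in range(y0,y1,2):
        m=(V[...,1]>=y)&(V[...,1]<y+2)&(Z>lo)&(Z<hi)&(abs(V[...,0])<120)
        if m.sum()>3:e.append(np.percentile(V[...,0][m],2))
    return np.median(e).round(1),np.std(e).round(1),len(e)
print("bed",edge(15,25,40,100),edge(15,25,-60,-34),"jaw",edge(57,67,34,50),edge(57,67,-52,-34))
print("bars",edge(35,45,-27,-18),edge(35,45,17,26))
m=(Z>57)&(Z<67)&(V[...,0]<-20)&(V[...,0]>-60)
for s in(1,-1):
    k=m&(s*V[...,1]>25)&(s*V[...,1]<60);print("jaw y inner",np.percentile(s*V[...,1][k],3))
print(tool(o,(-.125,-.022)))
E
```

```text
bed (np.float64(-59.5), np.float64(0.3), 30) (np.float64(-59.9), np.float64(0.2), 13) jaw (np.float64(-49.8), np.float64(0.3), 8) (np.float64(-49.9), np.float64(0.2), 9)
bars (np.float64(-103.8), np.float64(0.2), 5) (np.float64(-73.7), np.float64(0.1), 5)
jaw y inner 29.714722271761417
jaw y inner 28.899851253809516
(array([-5.99397165e+00, -2.21796085e+01, -1.43844728e-02]), np.float64(-0.0020122371789610405))
```

```bash
python3 -m handwheel '[{"tx":-4,"ty":-22,"tz":0,"roll":0},{"tx":0,"ty":0,"tz":30,"roll":0},{"tx":0,"ty":0,"tz":35,"roll":0},{"tx":0,"ty":0,"tz":35,"roll":0},{"tx":0,"ty":0,"tz":35,"roll":0},{"tx":0,"ty":0,"tz":35,"roll":0},{"tx":0,"ty":0,"tz":20,"roll":0},{"tx":0,"ty":0,"tz":8,"roll":0},{"tx":0,"ty":0,"tz":0,"roll":0},{"tx":0,"ty":0,"tz":0,"roll":0}]'
python3 -m handwheel '[{"tx":-3,"ty":0,"tz":0,"roll":0},{"tx":-3,"ty":0,"tz":0,"roll":0},{"tx":-3,"ty":0,"tz":0,"roll":0},{"tx":-3,"ty":0,"tz":0,"roll":0},{"tx":-3,"ty":0,"tz":0,"roll":0},{"tx":-3,"ty":0,"tz":0,"roll":0},{"tx":-3,"ty":0,"tz":0,"roll":0},{"tx":-3,"ty":0,"tz":0,"roll":0}]'
python3 look.py w3
```

```text
t: 2.78
tool_pos: [0.4834, -0.0528, 0.0342]
tool_rot: [0.447, 3.109, -0.0]
contact_force: [0.6, -0.2, 0.3]
opening: 0.0002
grip_force: 0.0
t: 3.45
tool_pos: [0.5061, -0.0604, 0.0332]
tool_rot: [-0.449, -3.109, -0.0]
contact_force: [-1.1, 0.1, 1.2]
opening: 0.0001
grip_force: 0.7
3.45 (array([2.70323236e+01, 2.09157299e+01, 1.02182604e-02]), np.float64(0.000310737153488283)) [ 0.50613328 -0.06038966  0.03320934] [-1.06887179  0.05499778  1.22337803]
[ 257  299  181   85 8317] 0.0917 [511.2 -34.6] [47.9 31. ] 73.9 [-120.9  -18.8] [-89.8  29.1] [-110.2    3.6]
[ 188  300   57   73 2401] 0.0906 [500.6 -69.9] [16.9 30.6] 73.3 [-120.9  -40. ] [-90.2 -23.1] [-113.5  -29.6]
[236 242  30  11 318] 0.0421 [496.5 -57.5] [13.   1.8] 74.1 [-113.9  -27.4] [-112.1  -14.4] [-113.   -20.9]
[225 253  10   8  77] 0.0434 [498.  -67.5] [4.  1.9] 65.1 [-109.9  -32. ] [-108.  -28.] [-109.  -30.]
[267 253  14   8 102] 0.0435 [503.3 -49.1] [5.8 1.3] 74.3 [-109.6  -13.8] [-108.2   -8. ] [-109.  -11.]
[245 336  12  24 249] 0.04 [551.3 -73.7] [ 5.6 15.7] 73.9 [-63.7 -23.6] [-48.  -18.1] [-55.3 -20.8]
```

View pics/w3.png

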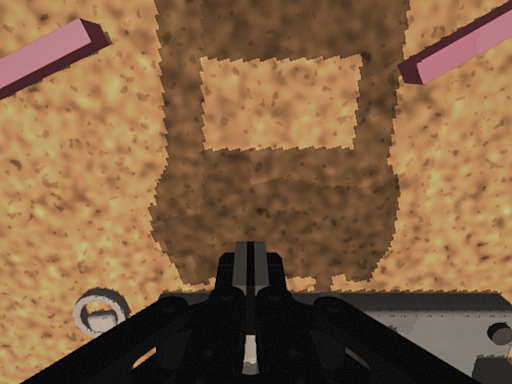

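The closed fingertips are behind the bar's end. Their back edge is at vise x ≈ -114 and the TCP at -103. I'll push about 21 mm more, back off, and look.

```bash
python3 -m handwheel '[{"tx":-3,"ty":0,"tz":0,"roll":0},{"tx":-3,"ty":0,"tz":0,"roll":0},{"tx":-3,"ty":0,"tz":0,"roll":0},{"tx":-3,"ty":0,"tz":0,"roll":0},{"tx":-3,"ty":0,"tz":0,"roll":0},{"tx":-3,"ty":0,"tz":0,"roll":0},{"tx":-2,"ty":0,"tz":0,"roll":0},{"tx":-1,"ty":0,"tz":0,"roll":0},{"tx":0,"ty":0,"tz":0,"roll":0}]'
python3 -m handwheel '[{"tx":8,"ty":0,"tz":0,"roll":0},{"tx":20,"ty":0,"tz":0,"roll":0},{"tx":20,"ty":0,"tz":-30,"roll":0},{"tx":0,"ty":0,"tz":-40,"roll":0},{"tx":0,"ty":0,"tz":-40,"roll":0},{"tx":0,"ty":22,"tz":-32,"roll":0},{"tx":0,"ty":0,"tz":0,"roll":0},{"tx":0,"ty":0,"tz":0,"roll":0}]'
python3 look.py w4
```

```text
t: 4.25
tool_pos: [0.5265, -0.0663, 0.0334]
tool_rot: [0.449, 3.109, -0.0]
contact_force: [0.1, 0.5, 0.3]
opening: 0.0002
grip_force: 0.0
t: 4.92
tool_pos: [0.4877, -0.0312, 0.1785]
tool_rot: [0.446, 3.103, -0.001]
contact_force: [-1.0, -0.3, -0.9]
opening: -0.0004
grip_force: 0.0
4.9167 (array([ 1.11918576, -1.83644021, -0.00799508]), np.float64(0.0018222114003112466)) [ 0.48771407 -0.03123311  0.17849265] [-0.95317319 -0.32642007 -0.934514  ]
[243 336  16  39 467] 0.0933 [627.4 -72.2] [13. 43.] 74.2 [-4.8 -4.1] [38.3  8.9] [18.6  2.3]
[266 227  12  26 286] 0.04 [556.7 -31.4] [10.  23.8] 72.5 [-74.5  16.3] [-50.7  26.4] [-64.2  21.1]
[218 232  12  23 253] 0.0399 [547.1 -74.3] [10.  20.7] 73.5 [-70.2 -27.6] [-49.4 -17.6] [-61.3 -22.5]
```

Both bars are now within limits: the near ends are at -70.2 and -74.5 against a nominal -70, with tops at z = 40 mm, so neither has tipped. Next, over the block's centre.

```bash
python3 -m handwheel '[{"tx":-20,"ty":-2,"tz":0,"roll":0},{"tx":-35,"ty":0,"tz":0,"roll":0},{"tx":-35,"ty":0,"tz":0,"roll":0},{"tx":-31,"ty":0,"tz":0,"roll":0},{"tx":-10,"ty":0,"tz":0,"roll":0},{"tx":0,"ty":0,"tz":25,"roll":0},{"tx":0,"ty":0,"tz":30,"roll":0},{"tx":0,"ty":0,"tz":19,"roll":0},{"tx":0,"ty":0,"tz":4,"roll":0},{"tx":0,"ty":0,"tz":0,"roll":0},{"tx":0,"ty":0,"tz":0,"roll":0}]'
python3 -c "
from h import *
o=ctrl.get_obs();print(tool(o,(0,0)),o['tool_pos'])"
python3 -m handwheel '[{"tx":0,"ty":0,"tz":1,"roll":0},{"tx":0,"ty":0,"tz":1,"roll":0},{"tx":0,"ty":0,"tz":1,"roll":0},{"tx":0,"ty":0,"tz":1,"roll":0},{"tx":0,"ty":0,"tz":1,"roll":0},{"tx":0,"ty":0,"tz":1,"roll":0}]'
```

```text
t: 5.88
tool_pos: [0.6108, -0.0705, 0.0971]
tool_rot: [-0.449, -3.108, -0.0]
contact_force: [-0.2, -0.3, -0.5]
opening: 0.0001
grip_force: 0.0
(array([2.77763043e-01, 9.90589008e-01, 2.52601195e-04]), np.float64(0.00016511157848286828)) [ 0.610786   -0.0705287   0.09709075]
t: 6.38
tool_pos: [0.6115, -0.0705, 0.0915]
tool_rot: [0.449, 3.109, -0.0]
contact_force: [-0.8, -0.5, 0.4]
opening: 0.0001
grip_force: 0.0
```

```bash
python3 -m handwheel '[{"tx":0,"ty":1,"tz":0.5,"roll":0},{"tx":0,"ty":0,"tz":0.5,"roll":0},{"tx":0,"ty":0,"tz":0.5,"roll":0}]'
python3 -m handwheel '[{"tx":0,"ty":0,"tz":0.5,"roll":0},{"tx":0,"ty":0,"tz":0.5,"roll":0},{"tx":0,"ty":0,"tz":0.5,"roll":0}]'
```

```text
t: 6.63
tool_pos: [0.6116, -0.0694, 0.0903]
tool_rot: [-0.449, -3.109, -0.0]
contact_force: [-2.8, 1.4, 3.8]
opening: -0.0
grip_force: 2.1
t: 6.88
tool_pos: [0.6116, -0.0694, 0.0886]
tool_rot: [-0.449, -3.109, -0.0]
contact_force: [-1.9, 0.9, 4.9]
opening: -0.0001
grip_force: 2.1
```

```bash
python3 -m handwheel '[{"tx":0,"ty":0,"tz":0.5,"roll":0},{"tx":0,"ty":0,"tz":0.5,"roll":0},{"tx":0,"ty":0,"tz":0.5,"roll":0}]'
```

```text
t: 7.13
tool_pos: [0.6117, -0.0694, 0.0868]
tool_rot: [-0.449, -3.109, -0.0]
contact_force: [-2.3, 2.0, 4.4]
opening: -0.0003
grip_force: 2.1
```

```bash
python3 -m handwheel '[{"tx":0,"ty":0,"tz":0.5,"roll":0},{"tx":0,"ty":0,"tz":0.5,"roll":0},{"tx":0,"ty":0,"tz":0.5,"roll":0}]'
```

```text
t: 7.38
tool_pos: [0.6116, -0.0694, 0.0852]
tool_rot: [-0.449, -3.109, -0.0]
contact_force: [-2.8, 2.0, 5.6]
opening: 0.0001
grip_force: 2.1
```

```bash
python3 -m handwheel '[{"tx":0,"ty":0,"tz":0.5,"roll":0},{"tx":0,"ty":0,"tz":0.5,"roll":0},{"tx":0,"ty":0,"tz":0.5,"roll":0}]'
```

```text
t: 7.63
tool_pos: [0.6117, -0.0695, 0.0838]
tool_rot: [0.449, 3.109, 0.0]
contact_force: [-3.2, 1.3, 4.3]
opening: 0.0004
grip_force: 2.1
```

```bash
python3 -m handwheel '[{"tx":0,"ty":0,"tz":0.5,"roll":0},{"tx":0,"ty":0,"tz":0.5,"roll":0},{"tx":0,"ty":0,"tz":0.5,"roll":0}]'
```

```text
t: 7.88
tool_pos: [0.6117, -0.0695, 0.0823]
tool_rot: [0.449, 3.109, 0.0]
contact_force: [-2.4, 2.0, 4.9]
opening: 0.0003
grip_force: 2.1
```

```bash
python3 -m handwheel '[{"tx":0,"ty":0,"tz":0.5,"roll":0},{"tx":0,"ty":0,"tz":0.5,"roll":0},{"tx":0,"ty":0,"tz":0.5,"roll":0}]'
```

```text
t: 8.13
tool_pos: [0.6117, -0.0695, 0.0808]
tool_rot: [0.449, 3.109, 0.0]
contact_force: [-1.9, 2.3, 4.3]
opening: 0.0
grip_force: 2.1
```

```bash
python3 -m handwheel '[{"tx":0,"ty":0,"tz":0.5,"roll":0},{"tx":0,"ty":0,"tz":0.5,"roll":0},{"tx":0,"ty":0,"tz":0.5,"roll":0}]'
```

```text
t: 8.38
tool_pos: [0.6117, -0.0695, 0.0793]
tool_rot: [0.449, 3.109, 0.0]
contact_force: [-1.6, 3.3, 4.5]
opening: 0.0008
grip_force: 2.1
```

```bash
python3 -m handwheel '[{"tx":0,"ty":0,"tz":0.5,"roll":0},{"tx":0,"ty":0,"tz":0.5,"roll":0},{"tx":0,"ty":0,"tz":0.5,"roll":0}]'
```

```text
t: 8.63
tool_pos: [0.6117, -0.0695, 0.0778]
tool_rot: [0.449, 3.109, 0.0]
contact_force: [-1.0, 1.5, 3.9]
opening: 0.0
grip_force: 2.1
```

```bash
python3 -m handwheel '[{"tx":0,"ty":0,"tz":0.5,"roll":0},{"tx":0,"ty":0,"tz":0.5,"roll":0},{"tx":0,"ty":0,"tz":0.5,"roll":0}]'
```

```text
t: 8.88
tool_pos: [0.6117, -0.0696, 0.0767]
tool_rot: [-0.449, -3.109, -0.0]
contact_force: [-3.6, 2.3, 8.2]
opening: 0.0002
grip_force: 4.4
```

The force is rising, so the block has met the bars. Finer steps from here.

```bash
python3 -m handwheel '[{"tx":0,"ty":0,"tz":0.3,"roll":0},{"tx":0,"ty":0,"tz":0,"roll":0}]'
```

```text
t: 9.05
tool_pos: [0.6118, -0.0696, 0.0767]
tool_rot: [-0.449, -3.109, -0.0]
contact_force: [-2.6, 2.3, 7.6]
opening: -0.0
grip_force: 3.7
```

```bash
python3 -m handwheel '[{"tx":0,"ty":0,"tz":0.4,"roll":0},{"tx":0,"ty":0,"tz":0,"roll":0}]'
```

```text
t: 9.22
tool_pos: [0.6118, -0.0695, 0.0767]
tool_rot: [-0.449, -3.109, -0.0]
contact_force: [-4.7, 3.2, 9.0]
opening: 0.0002
grip_force: 4.6
```

```bash
python3 -m handwheel '[{"tx":0,"ty":0,"tz":0.5,"roll":0},{"tx":0,"ty":0,"tz":0.5,"roll":0},{"tx":0,"ty":0,"tz":0,"roll":0}]'
```

```text
t: 9.47
tool_pos: [0.6118, -0.0696, 0.0766]
tool_rot: [-0.449, -3.109, 0.0]
contact_force: [-6.4, 3.4, 13.7]
opening: 0.0002
grip_force: 6.8
```

```bash
python3 -m handwheel '[{"tx":0.3,"ty":0,"tz":0.5,"roll":0},{"tx":0.3,"ty":0,"tz":0.5,"roll":0},{"tx":0,"ty":0,"tz":0,"roll":0}]'
```

```text
t: 9.72
tool_pos: [0.6118, -0.0695, 0.0766]
tool_rot: [0.449, 3.109, -0.0]
contact_force: [-6.8, 4.3, 17.6]
opening: -0.0001
grip_force: 8.3
```

```bash
python3 -m handwheel '[{"tx":0.3,"ty":0,"tz":0.5,"roll":0},{"tx":0.2,"ty":0,"tz":0.4,"roll":0},{"tx":0,"ty":0,"tz":0,"roll":0},{"tx":0,"ty":0,"tz":0,"roll":0},{"tx":0,"ty":0,"tz":0,"roll":0},{"tx":0,"ty":0,"tz":0,"roll":0}]'
```

```text
t: 10.22
tool_pos: [0.6118, -0.0695, 0.0766]
tool_rot: [0.448, 3.107, -0.001]
contact_force: [-7.0, 4.3, 19.3]
opening: 0.0002
grip_force: 9.7
```

```bash
python3 -m handwheel '[{"tx":0.2,"ty":0,"tz":0.3,"roll":0},{"tx":0.2,"ty":0,"tz":0.2,"roll":0},{"tx":0,"ty":0,"tz":0,"roll":0},{"tx":0,"ty":0,"tz":0,"roll":0},{"tx":0,"ty":0,"tz":0,"roll":0},{"tx":0,"ty":0,"tz":0,"roll":0},{"tx":0,"ty":0,"tz":0,"roll":0},{"tx":0,"ty":0,"tz":0,"roll":0},{"tx":0,"ty":0,"tz":0,"roll":0}]'
python3 -m handwheel '[{"tx":0,"ty":0,"tz":-2,"roll":0},{"tx":0,"ty":0,"tz":-3,"roll":0},{"tx":0,"ty":0,"tz":-15,"roll":0},{"tx":0,"ty":0,"tz":-30,"roll":0},{"tx":0,"ty":0,"tz":-35,"roll":0},{"tx":10,"ty":0,"tz":-20,"roll":0},{"tx":35,"ty":0,"tz":0,"roll":0},{"tx":35,"ty":0,"tz":0,"roll":0},{"tx":35,"ty":0,"tz":0,"roll":0},{"tx":15,"ty":0,"tz":0,"roll":0},{"tx":0,"ty":0,"tz":0,"roll":0},{"tx":0,"ty":0,"tz":0,"roll":0}]'
python3 look.py w5
```

```text
t: 10.97
tool_pos: [0.6118, -0.0696, 0.0766]
tool_rot: [0.448, 3.107, -0.001]
contact_force: [-8.1, 3.5, 19.7]
opening: 0.0002
grip_force: 10.3
t: 11.97
tool_pos: [0.4853, -0.0327, 0.1767]
tool_rot: [0.449, 3.109, -0.001]
contact_force: [-1.1, 0.0, 0.4]
opening: 0.0001
grip_force: 0.0
11.9667 (array([-7.78636865e-01,  2.47812925e-01,  4.39839229e-04]), np.float64(0.0002653065524675924)) [ 0.48530625 -0.03269762  0.17669004] [-1.07989008  0.00272944  0.4372312 ]
[269 231  11  22 234] 0.04 [554.6 -30.7] [ 9.5 19.4] 73.5 [-74.6  16.6] [-55.2  26.1] [-65.8  21.3]
[221 235  11  19 198] 0.04 [544.9 -73.4] [ 9.5 16. ] 73.7 [-70.1 -27.2] [-54.1 -17.7] [-63.6 -22.5]
```

View pics/w5.png

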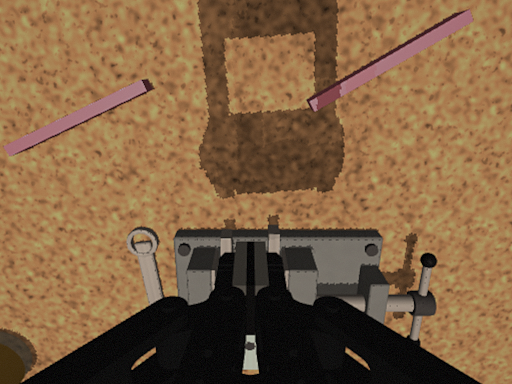

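The bars are unmoved and the block is down. I'll check the pinch with a light push on the outer bar (+y side); sliding in could only bring it nearer centre.

```bash
python3 -m handwheel '[{"tx":0,"ty":22,"tz":10,"roll":0},{"tx":0,"ty":0,"tz":35,"roll":0},{"tx":0,"ty":0,"tz":35,"roll":0},{"tx":0,"ty":0,"tz":35,"roll":0},{"tx":0,"ty":0,"tz":20,"roll":0},{"tx":0,"ty":0,"tz":8,"roll":0},{"tx":-15,"ty":0,"tz":0,"roll":0},{"tx":-15,"ty":0,"tz":0,"roll":0},{"tx":-8,"ty":0,"tz":0,"roll":0},{"tx":-3,"ty":0,"tz":0,"roll":0},{"tx":0,"ty":0,"tz":0,"roll":0},{"tx":0,"ty":0,"tz":0,"roll":0}]'
python3 -m handwheel '[{"tx":-0.5,"ty":0,"tz":0,"roll":0},{"tx":-0.5,"ty":0,"tz":0,"roll":0},{"tx":-0.5,"ty":0,"tz":0,"roll":0},{"tx":0,"ty":0,"tz":0,"roll":0}]'
python3 -c "
from h import *
o=ctrl.get_obs();print(tov(o['tool_pos'])*1000,o['contact_force'])"
```

```text
t: 13.02
tool_pos: [0.5313, -0.023, 0.0346]
tool_rot: [0.449, 3.109, -0.0]
contact_force: [-0.1, 0.4, -0.3]
opening: -0.0004
grip_force: 0.0
t: 13.35
tool_pos: [0.5324, -0.0232, 0.0343]
tool_rot: [0.449, 3.109, -0.0]
contact_force: [0.2, -0.4, -0.6]
opening: -0.0002
grip_force: 0.0
[-88.34367559  22.18793627] [ 0.22267929 -0.36549685 -0.56988136]
```

```bash
python3 -m handwheel '[{"tx":-0.5,"ty":0,"tz":0,"roll":0},{"tx":-0.5,"ty":0,"tz":0,"roll":0},{"tx":-0.5,"ty":0,"tz":0,"roll":0},{"tx":-0.5,"ty":0,"tz":0,"roll":0},{"tx":0,"ty":0,"tz":0,"roll":0}]'
python3 -m handwheel '[{"tx":-0.5,"ty":0,"tz":0,"roll":0},{"tx":-0.5,"ty":0,"tz":0,"roll":0},{"tx":0,"ty":0,"tz":0,"roll":0}]'
python3 -c "
from h import *
o=ctrl.get_obs();print(tov(o['tool_pos'])*1000,o['contact_force'])"
```

```text
t: 13.77
tool_pos: [0.5345, -0.0239, 0.0342]
tool_rot: [-0.449, -3.109, 0.0]
contact_force: [0.2, -1.3, 0.5]
opening: 0.0006
grip_force: 0.0
t: 14.02
tool_pos: [0.5346, -0.0239, 0.034]
tool_rot: [-0.449, -3.107, -0.0]
contact_force: [-4.2, 0.5, 3.5]
opening: 0.0
grip_force: 2.1
[-85.94580057  22.1559031 ] [-4.17693581  0.53872797  3.4901898 ]
```

```bash
python3 -m handwheel '[{"tx":-0.4,"ty":0,"tz":0,"roll":0},{"tx":0,"ty":0,"tz":0,"roll":0}]'
python3 -c "
from h import *
o=ctrl.get_obs();print(tov(o['tool_pos'])*1000,o['contact_force'])"
```

```text
t: 14.18
tool_pos: [0.5347, -0.0239, 0.034]
tool_rot: [-0.448, -3.106, -0.0]
contact_force: [-5.0, 0.5, 4.2]
opening: -0.0002
grip_force: 3.0
[-85.93028477  22.13981434] [-4.99841434  0.49223173  4.16601725]
```

It held against more than 5 N without moving. One more steady lean, slightly firmer, removes doubt about the wedge.

```bash
python3 -m handwheel '[{"tx":10,"ty":0,"tz":0,"roll":0},{"tx":0,"ty":0,"tz":-30,"roll":0},{"tx":0,"ty":0,"tz":-40,"roll":0},{"tx":0,"ty":-22,"tz":-20,"roll":0},{"tx":-30,"ty":0,"tz":0,"roll":0},{"tx":-35,"ty":0,"tz":0,"roll":0},{"tx":-25,"ty":0,"tz":0,"roll":0},{"tx":-4,"ty":0,"tz":0,"roll":0},{"tx":0,"ty":0,"tz":20,"roll":0},{"tx":0,"ty":0,"tz":20,"roll":0},{"tx":0,"ty":0,"tz":0,"roll":0},{"tx":0,"ty":0,"tz":0,"roll":0}]'
python3 -c "
from h import *
o=ctrl.get_obs();print(tov(o['tool_pos'])*1000,o['contact_force'])"
```

```text
t: 15.18
tool_pos: [0.6084, -0.0686, 0.0826]
tool_rot: [-0.448, -3.106, -0.0]
contact_force: [1.0, -0.0, 0.0]
opening: 0.0001
grip_force: 0.0
[-2.55647653  0.18130596] [ 0.95019554 -0.01780305  0.0351644 ]
```

```bash
python3 -m handwheel '[{"tx":-2,"ty":0,"tz":1,"roll":0},{"tx":0,"ty":0,"tz":1,"roll":0},{"tx":0,"ty":0,"tz":1,"roll":0},{"tx":0,"ty":0,"tz":1,"roll":0},{"tx":0,"ty":0,"tz":1,"roll":0},{"tx":0,"ty":0,"tz":1,"roll":0},{"tx":0.3,"ty":0,"tz":0.7,"roll":0},{"tx":0.3,"ty":0,"tz":0.7,"roll":0},{"tx":0.3,"ty":0,"tz":0.6,"roll":0},{"tx":0,"ty":0,"tz":0,"roll":0}]'
```

```text
t: 16.02
tool_pos: [0.6115, -0.0695, 0.0767]
tool_rot: [0.449, 3.109, -0.0]
contact_force: [-1.1, -0.3, 3.2]
opening: -0.0001
grip_force: 1.2
```

```bash
python3 -m handwheel '[{"tx":0.4,"ty":0,"tz":0.7,"roll":0},{"tx":0.4,"ty":0,"tz":0.7,"roll":0},{"tx":0.4,"ty":0,"tz":0.7,"roll":0},{"tx":0.3,"ty":0,"tz":0.7,"roll":0},{"tx":0,"ty":0,"tz":0,"roll":0}]'
```

```text
t: 16.43
tool_pos: [0.6115, -0.0695, 0.0766]
tool_rot: [0.448, 3.106, -0.001]
contact_force: [-2.3, 1.6, 11.9]
opening: -0.0001
grip_force: 5.9
```

```bash
python3 -m handwheel '[{"tx":0.3,"ty":0,"tz":0.7,"roll":0},{"tx":0.3,"ty":0,"tz":0.7,"roll":0},{"tx":0.2,"ty":0,"tz":0.6,"roll":0},{"tx":0,"ty":0,"tz":0,"roll":0}]'
```

```text
t: 16.77
tool_pos: [0.6115, -0.0695, 0.0766]
tool_rot: [0.448, 3.104, -0.001]
contact_force: [-4.6, 0.7, 18.8]
opening: 0.0001
grip_force: 9.4
```

```bash
python3 -m handwheel '[{"tx":0.3,"ty":0,"tz":0.6,"roll":0},{"tx":0.2,"ty":0,"tz":0.5,"roll":0},{"tx":0,"ty":0,"tz":0,"roll":0},{"tx":0,"ty":0,"tz":0,"roll":0},{"tx":0,"ty":0,"tz":0,"roll":0},{"tx":0,"ty":0,"tz":0,"roll":0},{"tx":0,"ty":0,"tz":0,"roll":0},{"tx":0,"ty":0,"tz":0,"roll":0},{"tx":0,"ty":0,"tz":0,"roll":0}]'
python3 -m handwheel '[{"tx":0,"ty":0,"tz":-2,"roll":0},{"tx":0,"ty":0,"tz":-3,"roll":0},{"tx":0,"ty":0,"tz":-15,"roll":0},{"tx":0,"ty":0,"tz":-30,"roll":0},{"tx":0,"ty":0,"tz":-35,"roll":0},{"tx":10,"ty":0,"tz":-20,"roll":0},{"tx":35,"ty":0,"tz":0,"roll":0},{"tx":35,"ty":0,"tz":0,"roll":0},{"tx":35,"ty":0,"tz":0,"roll":0},{"tx":15,"ty":0,"tz":0,"roll":0},{"tx":0,"ty":0,"tz":0,"roll":0},{"tx":0,"ty":0,"tz":0,"roll":0}]'
python3 look.py w6
```

```text
t: 17.52
tool_pos: [0.6115, -0.0695, 0.0766]
tool_rot: [0.448, 3.103, -0.002]
contact_force: [-6.9, 0.6, 22.8]
opening: 0.0002
grip_force: 11.3
t: 18.52
tool_pos: [0.4834, -0.0317, 0.1749]
tool_rot: [0.449, 3.109, -0.0]
contact_force: [-0.3, -0.3, 0.7]
opening: -0.0002
grip_force: 0.0
18.5167 (array([-2.86969709e+00, -1.97156562e-01,  5.94312867e-04]), np.float64(0.0006259844670917225)) [ 0.48342621 -0.03168009  0.17488021] [-0.32811594 -0.25845009  0.74537705]
[268 234  12  19 218] 0.0399 [553.3 -30.3] [10.  16.1] 74.0 [-74.4  16.3] [-58.2  26.4] [-67.6  21.2]
[220 239  12  16 163] 0.0398 [544.5 -73.4] [ 9.8 15.1] 73.9 [-70.  -27.4] [-54.9 -17.6] [-64.6 -22.6]
```

Bars are still at -70.0 and -74.4, the block's top is at 76.6 mm, and the arm is clear. Handing in.

```bash
python3 -c "
from station import ctrl
print(ctrl.finish_job())"
```

```text
the job is handed in; nothing more can be done
None
```

I pushed the drawn-out bar back in and handed the job in with the arm clear: the bars' near ends are 0 and about 4 mm from even, and the block is home at 76.6 mm after a steady lean of about 23 N; one bar held against a 5 N test push, the other was not push-tested, and no verdict came back.

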